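Clamp the test piece in the drilling jig

ROBOT

A 7-joint arm with a two-finger parallel gripper is mounted at the origin on a cart in front of the work surface, level with it; the furniture and walls round the work are solid. World frame = base frame: x ahead of the robot, y to its left, z up, the work surface at z = 0. Lengths are in m, angles in rad, forces in N, time in s.
With the tool pointing down it reaches from about 0.4 to 0.75 m from the base axis. Payload 19.5 kg.
Tool frame: the origin (TCP) lies between the finger pads; the fingertips stand 8 mm ahead of it and the grasp point (between the pads) lies 11 mm behind it; z points along the fingers, y is the line along which they close (so a half turn about z gives the same grasp; the last joint's range is limited). The gripper opens to 85 mm and grips with 20 to 120 N. Pads are 22 mm wide; open, the fingers measure 114 mm over their backs; the gripper's body (76 mm by 85 mm) begins 54 mm behind the grasp point. The pads swing forward as they close: fully open they stand 13 mm farther back than shut.
Start: joints at [1.234, 0.707, -0.028, 1.485, 0.022, 0.951, -0.075], TCP at [0.167, -0.55, 0.239] pointing down, gripper open.
Joint ranges: [-2.71, 2.71], [-0.32, 2.16], [-1.57, 1.52], [0, 2.45], [-1.46, 4.6], [0, 2.02], [-2.83, 2.83]. Speed limits (rad/s): [1.89, 1.89, 2.57, 2.57, 3.01, 3.01, 3.01].

INTERFACE

Orientations are given as a unit quaternion [x, y, z, w].
In Python, from station import manip, snapshot, job, nets gives the robot as it stands.
- The arm moves only by the tool carry_out, never from a script. Its argument "moves" is a list of rows, each an object with "gripper": the finger opening in m, from 0 to 0.0854; "delta_pos": the shift along the tool's x, y, z in m, a list of three; "dr": the turn, a rotation vector about the tool's x, y, z in degrees, a list of three. A call has 1 to 20 rows; each row is the pose to reach, as a shift and turn from the pose commanded when the call began, along the tool's axes at that moment; what a row does not reach only later rows make up. A row lasts 1/8 s, in which the tool goes at most 62.5 mm and 10.7 degrees, less where a joint would pass 70% of its speed; a pose out of reach is approached as far as the arm can. A call with a gripper value outside its range is refused whole. The fingers move at their own pace and stop on an object; "newtons" is the grip in N (left out, the last holds). Time passes only in rows, so rows that repeat a pose let the fingers close. It gives the time, the measured TCP pose, the force, the opening and the grip force at its end, in the units of the state.
- manip.get_obs(): the state, without advancing time (a new reading comes with each control period).
- snapshot(name): name is "side" or "top"; returns a dict with "frame" (420x560x3 uint8, blue, green, red), "range_z" (420x560 float32, m along the optical axis (not along the pixel's ray), 0 where there is no reading), "fx", "fy", "cx", "cy" (pixels), "camera_from_world" (4x4, takes a point from world to camera coordinates). Camera axes: x right, y down, z forward; pixel columns grow to the right and rows downward; lengths in m; the calibration is good to about 2 mm. A picture is of the moment at which its call begins.
- job.close_job(): hands the job in; it is judged then, once.
Trained networks look in a picture, given as the dict that the camera call returned (one of the last four; its "shot" number tells which), for a name from the list of things; names that differ only in an ending like _2 or _b are one class to them, and where a whole thing is asked for, a point or a joint stands for the part that bears it (a point fixed in the world has none). Each returns a list of dicts, best first, with "confidence" (0 to 1); they miss things now and then, are a little off and sometimes report something else, mostly with a low value. They report only what shows in the picture. A call takes as long as a camera call.
- nets.outline_of(picture, query): "mask" (420x560 bool, what is visible of it).
- nets.landmark_of(picture, query): "position" ([x, y, z] in m, in the coordinates of the camera as it stood for that picture, good to about 4 mm: a listed point, or the origin of a listed thing).
The state is a dict: "time": time; "joints": joint angles; "qvel": joint speeds; "joint_efforts": joint torques, N m; "position": TCP position; "tcp_rot": TCP orientation; "force": force on the tool from outside, world axes, zero at the start; "moment": the same for the moment, N m; "opening": opening from 0.0 (shut) to 1.0 (fully open); "grasp_force": force on a finger pad.
Only numpy, scipy, OpenCV 4.12 (cv2) and the standard library are available. Lean on these libraries where they do the work, as an engineer would, in place of code of your own. Each camera call takes 0.05 s, during which the arm holds its last target. There are 200 camera calls.

TASK

Clamp the test piece in the drilling jig ready for boring, only by pressing with the closed fingers, nothing being grasped or lifted. Press down the pad of the side key until it has pushed the piece square against the fence, then the pad of the end key until the piece is also up against the end stop, and last press the hold-down arm until its rubber foot stands on the piece. Leave all three down with the piece seated; do not touch or lift the piece itself, and leave the things lying round the jig where they are.

Things in the scene. Friction and masses are not known exactly. Their poses are not given: they have to be found in the camera images.
- jig: Drilling jig, fixed: plywood base 154 x 232 x 12 mm. Origin: underside of the base, at the point above which the test piece's centre lies when it is seated; x points to the fence, y to the end stop, z up. Aluminium fence: face at x = +35 mm, under a steel bar with four drill bushes that covers x = 10 to 57 mm up to 49 mm above the table. Low aluminium end stop: face at y = +55 mm, 29 mm high.
- test_piece: Loose MDF test piece, 70 (x) x 110 (y) x 19 mm, with four dowel holes, lying flat on the jig's base 5 to 9 mm short of both fence and end stop, up to 2 degrees askew, one long edge already under the bush bar. Origin: centre of its underside, 12 mm above the table; seated, it lies at x = y = 0 of the jig with its axes along the jig's.
- side_clamp: Dark steel bracket of the side key, screwed to the base on the long side oppopoint the fence. Origin: 12 mm above the table, below the pivot, which lies 38 mm above it and over the edge of the seated piece; its x points to the test piece, z up. The key's pad hangs out on the -x side, past the jig's edge. Its place along the jig's side varies.
- end_clamp: The same bracket for the end key, on the jig's short end oppopoint the end stop. Origin: 12 mm above the table, below the pivot (38 mm up); its x points to the test piece; the pad hangs out on the -x side, past the jig's end. Its place across the jig varies.
- hold_clamp: The like bracket of the hold-down arm, behind the end stop. Origin: under its foot, 12 mm above the table, below the pivot (40 mm up); its x points over the stop to the test piece; the arm reaches out to +x, spindle with a rubber foot 60 mm and pad 92 mm from the pivot. Its place across the jig varies.
- side_pad (a point): Middle of the top of the side key's ribbed black pad (36 x 32 mm, in steel), 78 mm out from the pivot; at first 80 to 86 mm above the table, sloping up to 18 degrees down to the jig; 45 to 50 mm up when the piece is seated, sloping 8 to 10 degrees the other way. As the pad goes down, a smooth white button (14 mm, sprung by 4 mm) on the key's lower limb goes in against the piece.
- end_pad (a point): Middle of the top of the end key's ribbed black pad; same size, heights and working as the side key, at the jig's end.
- hold_pad (a point): Middle of the top of the hold-down arm's ribbed black pad (40 x 34 mm) at the arm's free end; at first 92 to 102 mm above the table, the arm slanting up to 26 degrees up; about 62 mm when the rubber foot stands on the piece. As it swings down the pad moves up to 13 mm away from its bracket.
- side_key (a joint): Side key: 0 to 0.06 rad at first (raised), grows as the pad is pressed down; the piece meets the fence at about 0.44, the button's spring gives to about 0.59, stop 0.70. Stiff pivot: 1 to 2 N moves it and it stays where it is left, springing back less than 0.12; 5 to 15 N on the pad takes the piece fully home.
- end_key (a joint): End key: 0 to 0.06 rad at first (raised), grows as the pad is pressed down; the piece meets the end stop at about 0.44, the button's spring gives to about 0.59, stop 0.70. Stiff pivot: 1 to 2 N moves it and it stays where it is left, springing back less than 0.12; 5 to 15 N on the pad takes the piece fully home.
- hold_arm (a joint): Hold-down arm: 0 to 0.10 rad at first (raised), grows as the pad is pressed down, about 0.45 with the foot on the piece, stop 0.54. Stiff pivot: 2 to 3 N moves it, then it stays where it is left.
- gauge_block: Bystander: steel setting block 30 x 50 x 20 mm on the table by the side key. Origin: centre of its underside.
- marker: Bystander: felt marker 123 mm long, 20 mm thick, on the table between the side key and the end key. Origin: centre of its underside, length along y.
- dowel_drill: Bystander: 10 mm drill, 104 mm long, on the table beyond the bush bar. Origin: centre of its underside, length along x.
- carpenter_pencil: Bystander: flat pencil 176 mm long, 8 mm thick, on the table on the robot's side of the jig. Origin: centre of its underside, length along y.

How it is judged:
On the way, in this order (a step that is already met when the one before it is completed fails the run):
1. side key pressed: the piece lies square against the fence (value of joint side_key above 0.4 rad and x of test_piece in the frame of jig above -0.002 m and angle between the x axis of test_piece and the x axis of jig, either way round below 0.02 rad), for 0.2 s.
2. end key pressed: the piece is up against the end stop too (value of joint end_key above 0.4 rad and y of test_piece in the frame of jig above -0.002 m and x of test_piece in the frame of jig above -0.002 m and angle between the x axis of test_piece and the x axis of jig, either way round below 0.02 rad), for 0.2 s.
3. hold-down arm pressed: its foot stands on the piece (value of joint hold_arm above 0.4 rad and contact force between hold_clamp and test_piece above 0.3 N), for 0.2 s.
At the end, for the whole second after the job is handed in: The test piece lies flat on the base, within 2 mm of its seat at fence and end stop and square within 0.02 rad, at rest; the side and end keys are down (over 0.40 rad) with their white buttons bearing on it (over 0.5 N), and the hold-down arm is down (over 0.40 rad) with its foot on it (over 0.3 N) (all of step 2 and all of step 3 and x of test_piece in the frame of jig below 0.002 m and y of test_piece in the frame of jig below 0.002 m and z of test_piece in the frame of jig below 0.015 m and value of joint side_key above 0.4 rad and contact force between each of side_clamp, end_clamp and test_piece above 0.5 N and linear speed of test_piece below 0.01 m/s); the robot touches nothing.
It fails at once if the test piece is lifted or tipped off the base (z of test_piece in the frame of jig above 0.02 m or angle between test_piece's own z axis and vertical above 0.15 rad).
It fails at once if the robot touches the test piece itself (contact force between any of the fingers, the arm and test_piece above 1 N).
It fails at once if a key or the hold-down is worked with the arm or the gripper's body instead of the fingers (contact force between the arm and side_clamp above 3 N or contact force between the arm and end_clamp above 3 N or contact force between the arm and hold_clamp above 3 N).
It fails at once if a thing lying round the jig is shifted by more than 15 mm (distance of any of gauge_block, marker, dowel_drill, carpenter_pencil from where it was at the start of the episode above 0.015 m).
It also fails if it takes over 43 s, if anything falls off the work surface, if the arm or the gripper's body presses on something with over 40 N, if the wrist force passes 120 N, or if a joint passes its speed limit or range.

## Working session

There is one attempt and no reset: what is moved stays moved. The work goes in short steps, Python scripts to look and compute and a tool call to move; the robot and the scene stay as the last step left them, time stands still between calls to the robot, and variables do not carry over. Pictures are saved under pics/ and viewed, at most 10 in all, crops included, and the job is handed in when it is done.

Besides the shell and the picture viewer there is one more tool, called after "Emit:" by a JSON object that holds its "api" and its "payload". carry_out: Moves the arm, as the interface text tells. Its arguments: {"type":"object","properties":{"moves":{"type":"array","items":{"type":"object","properties":{"gripper":{"type":"number"},"delta_pos":{"type":"array","items":{"type":"number"}},"dr":{"type":"array","items":{"type":"number"}}}}},"newtons":{"type":"number"}},"required":["moves"]}

```bash
mkdir -p pics; cat > h.py <<'E'
import numpy as np, cv2
from station import manip, snapshot, job, nets
def w(p,c): return (np.linalg.inv(p["camera_from_world"])@np.r_[c,1])[:3]
def find(p,n):
    return [(np.round(w(p,r["position"]),4).tolist(),round(r["confidence"],2)) for r in nets.landmark_of(p,n)[:2]]
def pix(p,P):
    c=p["camera_from_world"]@np.r_[P,1]; return [int(p["fx"]*c[0]/c[2]+p["cx"]),int(p["fy"]*c[1]/c[2]+p["cy"])]
E
python3 - <<'E'
from h import *
for n in("top","side"):
    p=snapshot(n); cv2.imwrite(f"pics/{n}0.png",p["frame"])
    for q in("jig","test_piece","side_clamp","end_clamp","hold_clamp","side_pad","end_pad","hold_pad","gauge_block","marker"):
        f=find(p,q); print(n,q,f,[pix(p,a[0]) for a in f[:1]])
s=manip.get_obs(); print(s["time"],s["position"],s["tcp_rot"],s["force"],s["opening"])
E
```

```text
top jig [([0.5992, 0.2153, -0.0031], 0.78)] [[288, 200]]
top test_piece [([0.5946, 0.2093, 0.0105], 0.69), ([0.4657, 0.2727, -0.0049], 0.16)] [[292, 201]]
top side_clamp [([0.5588, 0.2174, 0.0101], 0.67)] [[288, 220]]
top end_clamp [([0.5938, 0.1582, 0.013], 0.97)] [[319, 201]]
top hold_clamp [([0.5688, 0.3068, 0.0106], 0.75)] [[239, 214]]
top side_pad [([0.5927, 0.2084, 0.0086], 0.73), ([0.4886, 0.2105, 0.0836], 0.67)] [[292, 202]]
top end_pad [([0.6027, 0.0902, 0.0809], 0.81)] [[362, 189]]
top hold_pad [([0.5841, 0.2282, 0.0991], 0.9)] [[283, 196]]
top gauge_block [([0.4631, 0.2783, -0.0035], 0.84), ([0.488, 0.2036, 0.0846], 0.27)] [[254, 272]]
top marker [([0.501, 0.0753, -0.0036], 0.9)] [[364, 252]]
side jig [([0.5986, 0.215, -0.0027], 0.93)] [[288, 253]]
side test_piece [([0.5955, 0.2113, 0.0113], 0.76)] [[288, 249]]
side side_clamp [([0.5583, 0.2172, 0.0085], 0.79)] [[271, 253]]
side end_clamp [([0.5945, 0.1595, 0.0097], 0.69), ([0.5906, 0.2063, 0.008], 0.47)] [[298, 265]]
side hold_clamp [([0.5682, 0.3075, 0.0125], 0.91)] [[259, 227]]
side side_pad [([0.4865, 0.2061, 0.078], 0.84)] [[240, 239]]
side end_pad [([0.5998, 0.0919, 0.0816], 0.72)] [[319, 259]]
side hold_pad [([0.5787, 0.2296, 0.0943], 0.5)] [[278, 216]]
side gauge_block [([0.462, 0.2709, -0.0018], 0.89)] [[220, 253]]
side marker [([0.4962, 0.0728, -0.0006], 0.73)] [[272, 313]]
1.1 [ 0.16702835 -0.55016622  0.23926991] [ 9.89160192e-01  1.46840426e-01 -1.66864350e-05 -5.19893041e-05] [ 0.28291696 -0.22978994  0.56086491] 1.0016849599080235
```

View pics/top0.png

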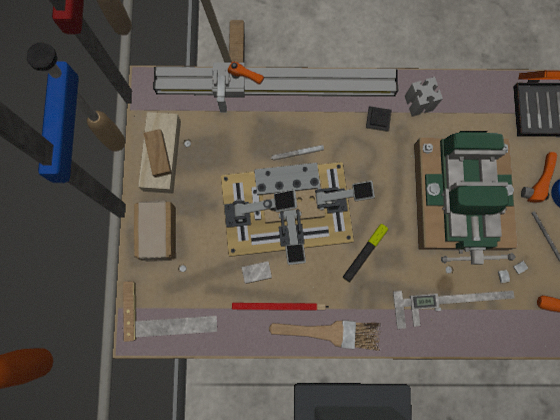

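View pics/side0.png

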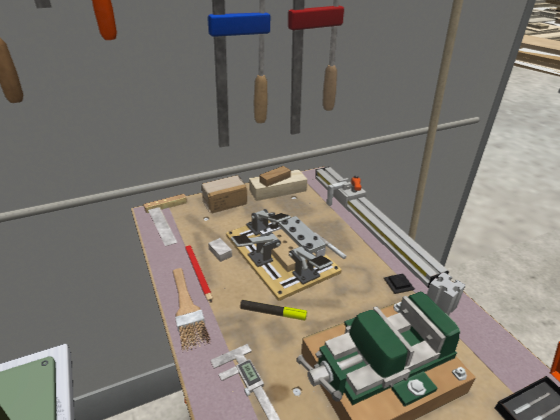

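The top view shows the jig at about (288,208), turned by some 7°. The black pads are at (296,254) for the side key, (363,190) for the end key and (284,200) for the hold-down. The side view agrees with this. I'll refine the pad positions with depth.

```bash
cat >> h.py <<'E'
def cloud(p):
    v,u=np.mgrid[:420,:560]; z=p["range_z"]
    c=np.stack([(u-p["cx"])*z/p["fx"],(v-p["cy"])*z/p["fy"],z,np.ones_like(z)],-1)
    return (c@np.linalg.inv(p["camera_from_world"]).T)[...,:3]
def pads(p,G):
    C=cloud(p); dark=p["frame"].max(-1)<60
    for n,(g,zl) in G.items():
        m=dark&(np.hypot(C[...,0]-g[0],C[...,1]-g[1])<.03)&(C[...,2]>zl)
        P=C[m]
        if len(P)>5:
            a=np.linalg.lstsq(np.c_[P[:,:2]-P[:,:2].mean(0),np.ones(len(P))],P[:,2],rcond=None)[0]
            print(n,len(P),P.mean(0).round(4),P.min(0).round(3),P.max(0).round(3),"slope",a[:2].round(2))
G=dict(side=((.4875,.2075),.06),end=((.601,.091),.06),hold=((.582,.229),.07))
E
python3 - <<'E'
from h import *
for n in("top","side"):
    p=snapshot(n); print(n); pads(p,G)
    if n=="top":
        C=cloud(p); cv2.imwrite("pics/crop.png",cv2.resize(p["frame"][140:290,200:400],None,fx=4,fy=4,interpolation=cv2.INTER_CUBIC))
        for q in("jig","side_clamp","end_clamp","hold_clamp","test_piece"): print(q,find(p,q))
        for x in(.40,.45,.5): print(x,C[(abs(C[...,0]-x)<.03)&(C[...,1]>-.4)&(C[...,1]<.35)][:,2].max())
E
```

```text
top
side 243 [0.4906 0.2071 0.0803] [0.476 0.194 0.071] [0.505 0.221 0.087] slope [-0.27 -0.03]
end 243 [0.6006 0.0895 0.0818] [0.586 0.074 0.067] [0.615 0.118 0.088] slope [ 0.04 -0.29]
hold 313 [0.5786 0.228  0.0974] [0.561 0.21  0.083] [0.594 0.257 0.108] slope [ 0.04 -0.44]
jig [([0.597, 0.2182, 0.0005], 0.57)]
side_clamp [([0.5599, 0.2158, 0.0092], 0.55)]
end_clamp [([0.5943, 0.1591, 0.0091], 0.81)]
hold_clamp [([0.569, 0.3079, 0.011], 0.59)]
test_piece [([0.5971, 0.2085, 0.0073], 0.86), ([0.5834, 0.2307, 0.1007], 0.54)]
0.4 0.9999795809445073
0.45 0.0964719315280409
0.5 0.10175275734283129
side
side 91 [0.4891 0.2067 0.0797] [0.476 0.193 0.071] [0.504 0.222 0.085] slope [-0.29 -0.02]
end 101 [0.5981 0.0881 0.0821] [0.581 0.071 0.072] [0.612 0.103 0.087] slope [ 0.07 -0.29]
hold 54 [0.576  0.2265 0.0978] [0.563 0.211 0.084] [0.591 0.251 0.105] slope [ 0.04 -0.48]
```

View pics/crop.png

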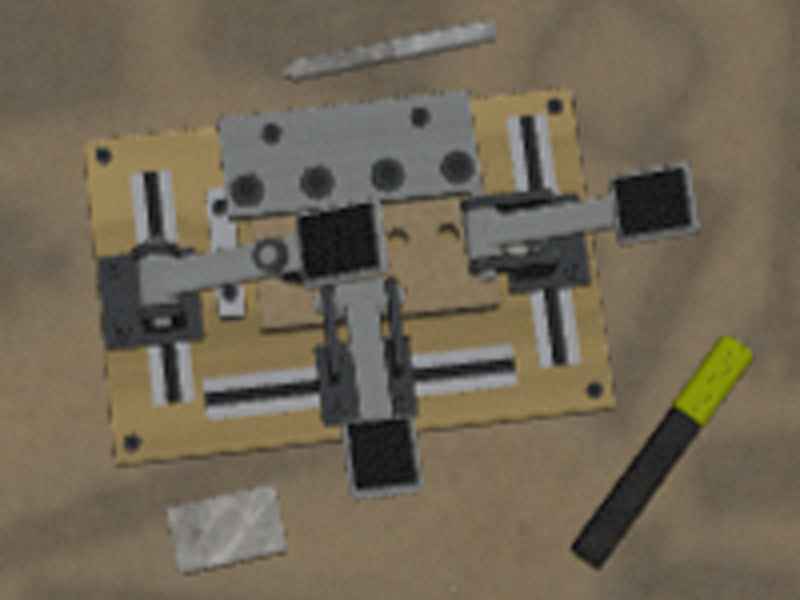

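The crop confirms the pad positions: side (385,455), end (652,203) and hold (340,240). The jig is yawed by about 6°, and nothing blocks the space above the pads. Next I close the fingers and go to hover over the side pad.

Emit:
{"api": "carry_out", "payload": {"moves": [{"gripper": 0,"delta_pos": [0.39,-0.3,0],"dr": [0,0,10]},{"gripper": 0,"delta_pos": [0.39,-0.3,0],"dr": [0,0,10]},{"gripper": 0,"delta_pos": [0.39,-0.3,0],"dr": [0,0,10]},{"gripper": 0,"delta_pos": [0.39,-0.3,0],"dr": [0,0,10]},{"gripper": 0,"delta_pos": [0.39,-0.3,0],"dr": [0,0,10]},{"gripper": 0,"delta_pos": [0.39,-0.3,0],"dr": [0,0,10]},{"gripper": 0,"delta_pos": [0.39,-0.3,0],"dr": [0,0,10]},{"gripper": 0,"delta_pos": [0.39,-0.3,0],"dr": [0,0,10]},{"gripper": 0,"delta_pos": [0.39,-0.3,0],"dr": [0,0,10]},{"gripper": 0,"delta_pos": [0.526,-0.632,0],"dr": [0,0,10]},{"gripper": 0,"delta_pos": [0.526,-0.632,0],"dr": [0,0,10]},{"gripper": 0,"delta_pos": [0.526,-0.632,0],"dr": [0,0,10]},{"gripper": 0,"delta_pos": [0.526,-0.632,0],"dr": [0,0,10]},{"gripper": 0,"delta_pos": [0.526,-0.632,0],"dr": [0,0,10]},{"gripper": 0,"delta_pos": [0.526,-0.632,0.089],"dr": [0,0,10]},{"gripper": 0,"delta_pos": [0.526,-0.632,0.089],"dr": [0,0,10]},{"gripper": 0,"delta_pos": [0.526,-0.632,0.089],"dr": [0,0,10]},{"gripper": 0,"delta_pos": [0.526,-0.632,0.089],"dr": [0,0,10]}]}}

```text
time: 3.7
position: [0.4874, 0.2062, 0.1517]
tcp_rot: [0.998, 0.059, 0.001, 0.0]
force: [0.1, -0.0, 0.2]
opening: -0.002
grasp_force: 0.0
```

Emit:
{"api": "carry_out", "payload": {"moves": [{"gripper": 0,"delta_pos": [0,0,0.035]},{"gripper": 0,"delta_pos": [0,0,0.053]},{"gripper": 0,"delta_pos": [-0.001,0,0.057]},{"gripper": 0,"delta_pos": [-0.001,0,0.061]},{"gripper": 0,"delta_pos": [-0.001,0,0.065]},{"gripper": 0,"delta_pos": [-0.002,0,0.069]},{"gripper": 0,"delta_pos": [-0.002,0,0.073]},{"gripper": 0,"delta_pos": [-0.003,0,0.077]},{"gripper": 0,"delta_pos": [-0.003,0,0.081]},{"gripper": 0,"delta_pos": [-0.004,0,0.085]},{"gripper": 0,"delta_pos": [-0.004,0,0.085]}]}}

```text
invalid input at $.moves[0]: expected keys gripper, delta_pos, dr
```

Emit:
{"api": "carry_out", "payload": {"moves": [{"gripper": 0,"delta_pos": [0,0,0.035],"dr": [0,0,0]},{"gripper": 0,"delta_pos": [0,0,0.053],"dr": [0,0,0]},{"gripper": 0,"delta_pos": [-0.001,0,0.057],"dr": [0,0,0]},{"gripper": 0,"delta_pos": [-0.001,0,0.061],"dr": [0,0,0]},{"gripper": 0,"delta_pos": [-0.001,0,0.065],"dr": [0,0,0]},{"gripper": 0,"delta_pos": [-0.002,0,0.069],"dr": [0,0,0]},{"gripper": 0,"delta_pos": [-0.002,0,0.073],"dr": [0,0,0]},{"gripper": 0,"delta_pos": [-0.003,0,0.077],"dr": [0,0,0]},{"gripper": 0,"delta_pos": [-0.003,0,0.081],"dr": [0,0,0]},{"gripper": 0,"delta_pos": [-0.004,0,0.085],"dr": [0,0,0]},{"gripper": 0,"delta_pos": [-0.004,0,0.085],"dr": [0,0,0]}]}}

```text
time: 5.08
position: [0.4826, 0.2069, 0.0651]
tcp_rot: [0.998, 0.06, -0.0, 0.0]
force: [-0.3, 0.9, -0.4]
opening: -0.001
grasp_force: 0.0
```

Emit:
{"api": "carry_out", "payload": {"moves": [{"gripper": 0,"delta_pos": [0,0,0.003],"dr": [0,0,0]},{"gripper": 0,"delta_pos": [0,0,0.006],"dr": [0,0,0]},{"gripper": 0,"delta_pos": [0,0,0.008],"dr": [0,0,0]},{"gripper": 0,"delta_pos": [-0.001,0,0.01],"dr": [0,0,0]},{"gripper": 0,"delta_pos": [-0.001,0,0.01],"dr": [0,0,0]}]}}

```text
time: 5.7
position: [0.4819, 0.2068, 0.0553]
tcp_rot: [0.998, 0.06, 0.0, -0.0]
force: [0.0, 0.6, -0.3]
opening: -0.002
grasp_force: 0.0
```

```bash
python3 - <<'E'
from h import *
p=snapshot("top"); pads(p,dict(end=G["end"],hold=G["hold"]))
q=snapshot("side"); pads(q,dict(side=((.483,.207),.03)))
cv2.imwrite("pics/s1.png",np.hstack([cv2.resize(a,(400,400),interpolation=cv2.INTER_CUBIC) for a in(p["frame"][150:290,220:360],q["frame"][185:305,215:345])]))
print(manip.get_obs()["force"],find(p,"test_piece"),find(q,"test_piece"))
E
```

```text
end 243 [0.6007 0.0895 0.0819] [0.587 0.074 0.073] [0.614 0.105 0.088] slope [ 0.   -0.27]
hold 109 [0.5873 0.229  0.0975] [0.577 0.213 0.088] [0.594 0.252 0.106] slope [ 0.01 -0.44]
side 485 [0.472  0.1958 0.1174] [0.458 0.178 0.041] [0.501 0.228 0.497] slope [-2.19 -1.62]
[-0.31591749  0.20463574 -0.48275274] [([0.6022, 0.2081, 0.009], 0.63)] [([0.6001, 0.2082, 0.0058], 0.64)]
```

View pics/s1.png

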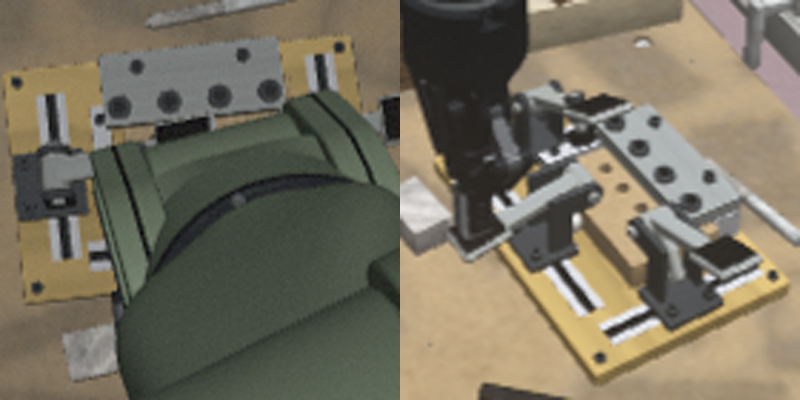

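The side view shows the fingers on the side pad at about (465,240), with the pad near level and the piece moved towards the fence. The force is still about zero, so I press further in small steps.

Emit:
{"api": "carry_out", "payload": {"moves": [{"gripper": 0,"delta_pos": [0,0,0.002],"dr": [0,0,0]},{"gripper": 0,"delta_pos": [0,0,0.004],"dr": [0,0,0]},{"gripper": 0,"delta_pos": [0,0,0.004],"dr": [0,0,0]}]}}

```text
time: 6.28
position: [0.4819, 0.2068, 0.0512]
tcp_rot: [0.998, 0.06, 0.0, -0.0]
force: [0.9, 0.3, 1.6]
opening: 0.001
grasp_force: 0.4
```

Emit:
{"api": "carry_out", "payload": {"moves": [{"gripper": 0,"delta_pos": [0,0,0.002],"dr": [0,0,0]},{"gripper": 0,"delta_pos": [0,0,0.003],"dr": [0,0,0]},{"gripper": 0,"delta_pos": [0,0,0.003],"dr": [0,0,0]}]}}

```text
time: 6.65
position: [0.4821, 0.2068, 0.0484]
tcp_rot: [0.998, 0.06, 0.0, -0.0]
force: [1.3, 0.4, 6.6]
opening: 0.002
grasp_force: 2.8
```

Emit:
{"api": "carry_out", "payload": {"moves": [{"gripper": 0,"delta_pos": [0,0,0.001],"dr": [0,0,0]},{"gripper": 0,"delta_pos": [0,0,0.002],"dr": [0,0,0]},{"gripper": 0,"delta_pos": [0,0,0.002],"dr": [0,0,0]},{"gripper": 0,"delta_pos": [0,0,0.002],"dr": [0,0,0]}]}}

```text
time: 7.15
position: [0.4822, 0.2069, 0.0468]
tcp_rot: [0.998, 0.06, 0.001, -0.0]
force: [0.3, -0.5, 14.7]
opening: 0.002
grasp_force: 6.5
```

Emit:
{"api": "carry_out", "payload": {"moves": [{"gripper": 0,"delta_pos": [0,0,-0.05],"dr": [0,0,0]},{"gripper": 0,"delta_pos": [0,0,-0.1],"dr": [0,0,0]},{"gripper": 0,"delta_pos": [0.05,0.07,-0.1],"dr": [0,0,0]},{"gripper": 0,"delta_pos": [0.103,0.133,-0.1],"dr": [0,0,0]},{"gripper": 0,"delta_pos": [0.103,0.133,-0.1],"dr": [0,0,0]},{"gripper": 0,"delta_pos": [0.103,0.133,-0.1],"dr": [0,0,0]}]}}

```text
time: 7.9
position: [0.6011, 0.084, 0.1456]
tcp_rot: [0.998, 0.058, -0.0, 0.001]
force: [-0.6, 1.2, -0.1]
opening: 0.0
grasp_force: 0.0
```

```bash
python3 - <<'E'
from h import *
p=snapshot("top"); pads(p,G)
q=snapshot("side"); pads(q,dict(side=((.483,.207),.03),end=G["end"]))
cv2.imwrite("pics/s2.png",np.hstack([cv2.resize(a,(400,400),interpolation=cv2.INTER_CUBIC) for a in(p["frame"][150:290,220:360],q["frame"][185:305,215:345])]))
print(find(p,"test_piece"),find(q,"test_piece"))
E
```

```text
end 438 [0.5941 0.0994 0.1537] [0.579 0.075 0.075] [0.611 0.121 0.285] slope [-3.65  3.84]
hold 292 [0.5788 0.227  0.098 ] [0.564 0.211 0.078] [0.593 0.252 0.107] slope [ 0.06 -0.45]
side 109 [0.4837 0.2055 0.0439] [0.471 0.194 0.039] [0.499 0.219 0.048] slope [0.2  0.03]
end 905 [0.5895 0.0817 0.194 ] [0.576 0.062 0.072] [0.615 0.118 0.303] slope [-3.49 -1.18]
[([0.6017, 0.2103, 0.0084], 0.8)] [([0.599, 0.2113, 0.0065], 0.95)]
```

View pics/s2.png

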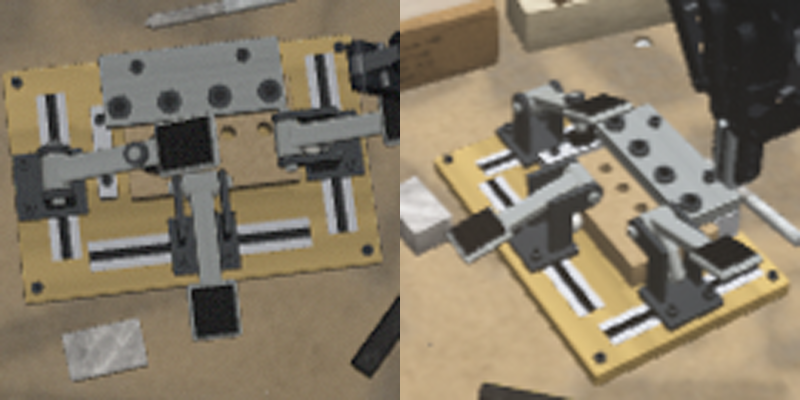

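The side pad now stands at 44 mm, sloping 11° outward, and the piece looks parallel to the bush bar. Now the end pad.

Emit:
{"api": "carry_out", "payload": {"moves": [{"gripper": 0,"delta_pos": [0,-0.001,0.035],"dr": [0,0,0]},{"gripper": 0,"delta_pos": [0,-0.001,0.052],"dr": [0,0,0]},{"gripper": 0,"delta_pos": [0,-0.001,0.056],"dr": [0,0,0]},{"gripper": 0,"delta_pos": [0,0,0.06],"dr": [0,0,0]},{"gripper": 0,"delta_pos": [0,0,0.064],"dr": [0,0,0]},{"gripper": 0,"delta_pos": [0,0.001,0.068],"dr": [0,0,0]},{"gripper": 0,"delta_pos": [0,0.001,0.072],"dr": [0,0,0]},{"gripper": 0,"delta_pos": [0,0.002,0.076],"dr": [0,0,0]},{"gripper": 0,"delta_pos": [0,0.002,0.08],"dr": [0,0,0]},{"gripper": 0,"delta_pos": [0,0.003,0.084],"dr": [0,0,0]},{"gripper": 0,"delta_pos": [0,0.003,0.088],"dr": [0,0,0]},{"gripper": 0,"delta_pos": [0,0.003,0.092],"dr": [0,0,0]},{"gripper": 0,"delta_pos": [0,0.003,0.092],"dr": [0,0,0]}]}}

```text
time: 9.72
position: [0.6001, 0.0842, 0.0539]
tcp_rot: [0.998, 0.06, -0.0, -0.0]
force: [-0.2, -0.8, 0.5]
opening: 0.001
grasp_force: 0.1
```

Emit:
{"api": "carry_out", "payload": {"moves": [{"gripper": 0,"delta_pos": [0,0,0.002],"dr": [0,0,0]},{"gripper": 0,"delta_pos": [0,0,0.004],"dr": [0,0,0]},{"gripper": 0,"delta_pos": [0,0,0.004],"dr": [0,0,0]}]}}

```text
time: 10.1
position: [0.6003, 0.0842, 0.0502]
tcp_rot: [0.998, 0.06, -0.0, -0.0]
force: [0.1, 0.8, 3.0]
opening: -0.002
grasp_force: 0.8
```

Emit:
{"api": "carry_out", "payload": {"moves": [{"gripper": 0,"delta_pos": [0,0,0.002],"dr": [0,0,0]},{"gripper": 0,"delta_pos": [0,0,0.003],"dr": [0,0,0]},{"gripper": 0,"delta_pos": [0,0,0.003],"dr": [0,0,0]}]}}

```text
time: 10.48
position: [0.6004, 0.0844, 0.0478]
tcp_rot: [0.998, 0.06, 0.0, -0.0]
force: [-3.4, 1.3, 12.4]
opening: -0.0
grasp_force: 5.5
```

Emit:
{"api": "carry_out", "payload": {"moves": [{"gripper": 0,"delta_pos": [0,0,0.001],"dr": [0,0,0]},{"gripper": 0,"delta_pos": [0,0,0.001],"dr": [0,0,0]},{"gripper": 0,"delta_pos": [0,0,-0.05],"dr": [0,0,0]},{"gripper": 0,"delta_pos": [0,0,-0.103],"dr": [0,0,0]},{"gripper": 0,"delta_pos": [0,0,-0.103],"dr": [0,0,0]}]}}

```text
time: 11.1
position: [0.6018, 0.084, 0.1538]
tcp_rot: [0.998, 0.06, 0.003, -0.0]
force: [-0.1, 0.2, -0.8]
opening: -0.002
grasp_force: 0.0
```

```bash
python3 - <<'E'
from h import *
p=snapshot("top"); pads(p,dict(side=((.483,.206),.03),hold=G["hold"]))
q=snapshot("side")
cv2.imwrite("pics/s3.png",np.hstack([cv2.resize(a,(400,400),interpolation=cv2.INTER_CUBIC) for a in(p["frame"][150:290,220:360],q["frame"][185:305,215:345])]))
print(find(p,"test_piece"),find(q,"test_piece"))
E
```

```text
side 238 [0.485  0.2065 0.0447] [0.47  0.193 0.04 ] [0.5  0.22 0.05] slope [0.18 0.02]
hold 295 [0.5788 0.227  0.0976] [0.564 0.211 0.071] [0.595 0.252 0.107] slope [ 0.06 -0.48]
[([0.6003, 0.2154, 0.0087], 0.84)] [([0.599, 0.2179, 0.0078], 0.86)]
```

View pics/s3.png

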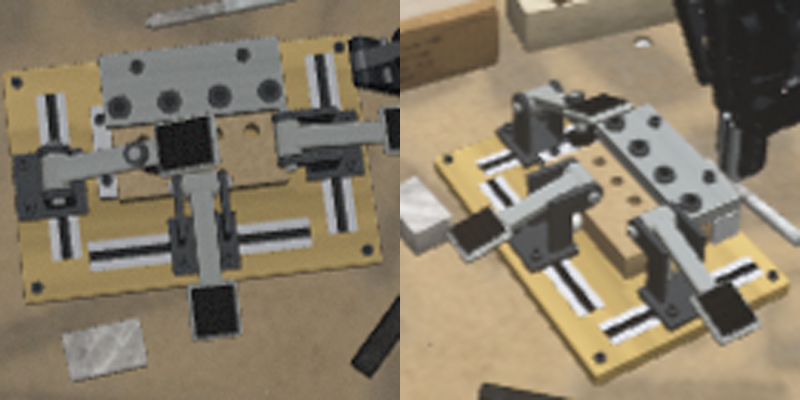

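The piece now touches the end stop at about (112,180), and the end key is down. Next the hold-down pad.

Emit:
{"api": "carry_out", "payload": {"moves": [{"gripper": 0,"delta_pos": [-0.003,-0.06,0],"dr": [0,0,0]},{"gripper": 0,"delta_pos": [-0.005,-0.12,0],"dr": [0,0,0]},{"gripper": 0,"delta_pos": [-0.005,-0.142,0],"dr": [0,0,0]},{"gripper": 0,"delta_pos": [-0.005,-0.142,0],"dr": [0,0,0]},{"gripper": 0,"delta_pos": [-0.005,-0.142,0.02],"dr": [0,0,0]},{"gripper": 0,"delta_pos": [-0.005,-0.141,0.035],"dr": [0,0,0]},{"gripper": 0,"delta_pos": [-0.005,-0.141,0.04],"dr": [0,0,0]},{"gripper": 0,"delta_pos": [-0.005,-0.14,0.044],"dr": [0,0,0]},{"gripper": 0,"delta_pos": [-0.005,-0.139,0.048],"dr": [0,0,0]},{"gripper": 0,"delta_pos": [-0.005,-0.138,0.052],"dr": [0,0,0]},{"gripper": 0,"delta_pos": [-0.005,-0.137,0.056],"dr": [0,0,0]},{"gripper": 0,"delta_pos": [-0.005,-0.136,0.06],"dr": [0,0,0]},{"gripper": 0,"delta_pos": [-0.005,-0.135,0.064],"dr": [0,0,0]},{"gripper": 0,"delta_pos": [-0.005,-0.134,0.068],"dr": [0,0,0]},{"gripper": 0,"delta_pos": [-0.005,-0.133,0.072],"dr": [0,0,0]},{"gripper": 0,"delta_pos": [-0.005,-0.133,0.075],"dr": [0,0,0]},{"gripper": 0,"delta_pos": [-0.005,-0.133,0.075],"dr": [0,0,0]}]}}

```text
time: 13.42
position: [0.5793, 0.2156, 0.0751]
tcp_rot: [0.998, 0.06, -0.0, -0.0]
force: [0.8, 0.9, 0.1]
opening: 0.0
grasp_force: 0.0
```

Emit:
{"api": "carry_out", "payload": {"moves": [{"gripper": 0,"delta_pos": [0,0,0.002],"dr": [0,0,0]},{"gripper": 0,"delta_pos": [0,0,0.004],"dr": [0,0,0]},{"gripper": 0,"delta_pos": [0,0,0.004],"dr": [0,0,0]}]}}

```text
time: 13.8
position: [0.5794, 0.2156, 0.0712]
tcp_rot: [0.998, 0.06, -0.0, -0.0]
force: [-0.2, 0.5, 0.2]
opening: -0.003
grasp_force: 0.0
```

Emit:
{"api": "carry_out", "payload": {"moves": [{"gripper": 0,"delta_pos": [0,0,0.001],"dr": [0,0,0]},{"gripper": 0,"delta_pos": [0,0,0.002],"dr": [0,0,0]},{"gripper": 0,"delta_pos": [0,0,0.002],"dr": [0,0,0]}]}}

```text
time: 14.18
position: [0.5795, 0.2156, 0.0704]
tcp_rot: [0.998, 0.06, 0.0, -0.0]
force: [-6.1, -2.3, 18.9]
opening: 0.004
grasp_force: 10.1
```

Emit:
{"api": "carry_out", "payload": {"moves": [{"gripper": 0,"delta_pos": [0,0,0.0005],"dr": [0,0,0]},{"gripper": 0,"delta_pos": [0,0,0.0005],"dr": [0,0,0]},{"gripper": 0,"delta_pos": [0,0,-0.03],"dr": [0,0,0]},{"gripper": 0,"delta_pos": [0,0,-0.09],"dr": [0,0,0]},{"gripper": 0,"delta_pos": [0,0,-0.14],"dr": [0,0,0]},{"gripper": 0,"delta_pos": [0,0.06,-0.15],"dr": [0,0,0]},{"gripper": 0,"delta_pos": [0,0.12,-0.15],"dr": [0,0,0]},{"gripper": 0,"delta_pos": [0,0.18,-0.15],"dr": [0,0,0]},{"gripper": 0,"delta_pos": [0,0.22,-0.15],"dr": [0,0,0]},{"gripper": 0,"delta_pos": [0,0.22,-0.15],"dr": [0,0,0]}]}}

```text
time: 15.42
position: [0.6059, -0.0062, 0.2193]
tcp_rot: [0.998, 0.058, -0.0, 0.001]
force: [0.7, 1.2, 0.3]
opening: -0.0
grasp_force: 0.0
```

```bash
python3 - <<'E'
from h import *
p=snapshot("top"); pads(p,dict(side=((.483,.206),.03),end=((.602,.084),.03),hold=((.581,.217),.05)))
q=snapshot("side")
cv2.imwrite("pics/s4.png",np.hstack([cv2.resize(a,(400,400),interpolation=cv2.INTER_CUBIC) for a in(p["frame"][140:300,220:380],q["frame"][185:305,215:345])]))
for r in(p,q): print(find(r,"test_piece"),find(r,"jig"))
E
```

```text
side 244 [0.4848 0.2065 0.0449] [0.47  0.193 0.038] [0.499 0.22  0.05 ] slope [0.19 0.04]
end 219 [0.6014 0.0824 0.0494] [0.588 0.054 0.039] [0.616 0.098 0.302] slope [ 0.02 -1.36]
hold 297 [0.5799 0.2148 0.0613] [0.555 0.198 0.054] [0.596 0.244 0.066] slope [0.04 0.01]
[([0.5998, 0.2149, 0.0108], 0.82)] [([0.5997, 0.216, -0.0032], 0.6)]
[([0.597, 0.2176, 0.0092], 0.9), ([0.556, 0.2139, 0.01], 0.48)] [([0.5974, 0.2139, -0.0047], 0.73)]
```

View pics/s4.png

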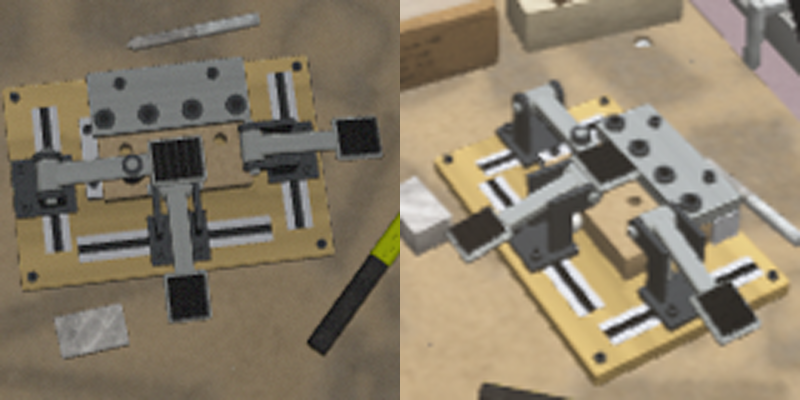

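All three arms are down. The hold pad is level at 61 mm, the foot stands on the piece at about (133,165), and the piece is against the fence and the end stop. The bystanders have not moved, so I hand the job in.

```bash
python3 -c "
from h import *
print(job.close_job())"
```

```text
the job is handed in; nothing more can be done
None
```

I pressed the side key, end key and hold-down arm down in that order; the last pictures show the piece against the fence and end stop with the foot on it. The job is handed in, but it returned no verdict.

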